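Open the stock jar and hold its lid over it

ROBOT

A 6-joint arm with a two-finger parallel gripper is mounted at the origin on the work surface. World frame = base frame: x ahead of the robot, y to its left, z up, the work surface at z = 0. Lengths are in mm, angles in degrees, forces in N, time in s.
With the tool pointing down it reaches from about 350 to 850 mm from the base axis. Payload 8.1 kg.
Tool frame: the origin (TCP) lies midway between the tips of the shut fingers; the grasp point (between the pads) lies 19 mm behind it (r.grasp_offset is the distance from the TCP to the grasp point, in mm); z points along the fingers, x is the direction in which the jaws open and shut, and the axes are right-handed (so a half turn about z gives the same grasp; the last joint's range is limited). The gripper opens to 85 mm and grips with 20 to 120 N. Pads are 22 mm wide; open, the fingers measure 114 mm over their backs; the gripper's body (76 mm by 85 mm) begins 54 mm behind the grasp point. The pads swing forward as they close: fully open they stand 13 mm farther back than shut.
Start: joints at [61.284, 7.471, 85.268, -0, 87.261, -4.893], TCP at [242.333, 548.89, 192.992] pointing down, gripper open.
Joint ranges: [-169.43, 169.43], [-51.17, 129.36], [1.28, 143.12], [-76.62, 256.62], [0, 156.53], [-152.29, 152.29]. Speed limits (degrees/s): [136.94, 136.94, 159.86, 180, 180, 180].

INTERFACE

Orientations are given as [roll, pitch, yaw] about the fixed x, y, z axes, in that order (R = Rz(yaw) Ry(pitch) Rx(roll)).
In Python, from bench import r, optics, hand_in gives the robot as it stands.
- The arm moves only by the shell command python3 -m pendant 'ROWS' [FORCE]. ROWS is JSON, a list of rows, each a list of 5 numbers: the opening, from 0 (shut) to 1 (fully open), then the shift along the tool's x, y, z in mm, then the turn about the tool's z in degrees. A call has 1 to 10 rows; each row shifts and turns the commanded pose from where the row before left it, along the tool's axes as they then stand; what a row does not reach is not made up. A row lasts 1/10 s, in which the tool goes at most 50 mm and 8.59 degrees, less where a joint would pass 70% of its speed; a pose out of reach is approached as far as the arm can. A call with a gripper value outside its range is refused whole. The fingers move at their own pace and stop on an object; FORCE is the grip in N (left out, the last holds). Time passes only in rows, so rows that do not move let the fingers close. It gives the time, the measured TCP pose, the force and the opening at its end, in the units of the state.
- r.sense(): the state, without advancing time (a new reading comes with each control period).
- optics.snapshot(name): name is "scene" or "top"; returns (picture, depth): 480x640x3 uint8, blue, green, red; 480x640 float32, mm along the optical axis (not along the pixel's ray), 0 where there is no reading.
- optics.camera_params(name): a dict with "camera_matrix" (3x3 intrinsics, pixels), "eye" and "orientation" of the camera in the world. Camera axes: x right, y down, z forward; pixel columns grow to the right and rows downward; lengths in mm; the calibration is good to about 2 mm. A picture is of the moment at which its call begins. camera_params takes no time and is no camera call.
- hand_in(): hands the job in, once; it reports no verdict.
Trained networks look in the newest picture that a camera, given by its name, has taken for a name from the list of things; names that differ only in an ending like _2 or _b are one class to them, and where a whole thing is asked for, a point or a joint stands for the part that bears it (a point fixed in the world has none). Each returns a list of dicts, best first, with "score" (0 to 1); they miss things now and then, are a little off and sometimes report something else, mostly with a low value. They report only what shows in the picture. A call takes as long as a camera call. They do not tell look-alikes from the thing itself.
- optics.search_frame(camera, query): "at" ([x, y, z] in mm, in world coordinates, good to about 4 mm: the middle of the surface that is visible of it).
The state is a dict: "time": time; "joint_pos": joint angles; "qd": joint speeds; "joint_efforts": joint torques, N m; "tool_pos": TCP position; "tcp_rot": TCP orientation; "ft_force": force on the tool from outside, world axes, zero at the start; "wrist_torque": the same for the moment, N m; "finger_gap": finger opening in mm.
Only numpy, scipy, OpenCV 4.12 (cv2) and the standard library are available. Lean on these libraries where they do the work, as an engineer would, in place of code of your own. Each camera call takes 0.05 s, during which the arm holds its last target. There are 200 camera calls.

TASK

Lift the small tin off the lid of the square jar and set it down upright in the white tray, without dropping it. Then grip the jar's red lid, unscrew it anticlockwise while the holder braces the jar, stop turning once its lugs come free (mark at about the green dot), and raise it straight up until it is clear of the jar's mouth by two or three centimetres. Finish while still holding the lid there, level and centred over the open jar; the jar stays down in its holder and the other goods are left alone.

Things in the scene. Friction and masses are not known exactly. Their poses are not given: they have to be found in the camera images.
- holder: fixed jar holder, new place and yaw each time (may swap sides with the tray): blue square pocket, 94.5 mm square outside, 45 mm high, walls 8 mm, on an aluminium foot 130 (x) x 110 (y) x 8 mm. Pocket 78.5 mm square, its floor 8 mm above the table. Origin: centre of the underside, z up
- jar: loose square grey jar, 0.5 to 1 kg, standing in the pocket, which lets it turn only a few degrees. Body 76 mm square, 80 mm high, flat shoulder; round neck 36 mm across up to 106 mm with two lugs at its +x and -x sides, 47 mm across. A green dot on the shoulder lies 70 degrees anticlockwise (from above) of the jar's +x. Origin: centre of the underside, z up
- jar_mouth (a point): centre of the jar's mouth (top of the white stopper's ridge), 114 mm above the jar's underside, hidden until the lid is off. The stopper turns stiffly in the neck (0.6 N m) and blocks under the lid straddle its ridge (32 x 7 mm, 4.5 mm deep) with 1.4 mm play: so the lid turns stiffly (grip it with 25 N or more) and stays where it is left
- lid: loose red screw lid, 58 mm across its twelve flats, 60 over the corners, 26 mm high, 60 g, hollow. Closed, its lower edge is 92 mm above the jar's underside, 12 mm above the shoulder; it must rise 22 mm from there to clear the mouth. Two lugs inside hold it under the jar's lugs: pulling too early lifts the jar. Origin: centre of its lower edge, z up, x towards its mark
- lid_mark (a point): outer end of the white line on the lid's top, 25 mm from the axis along the lid's +x, 26 mm above its lower edge. Starts within 5 degrees of the jar's +x. Turned anticlockwise from above, the lid is free from about 57 degrees on and then pulls straight up (it still turns stiffly); aim for 70, do not pass 105 (hard stop at about 120). Clockwise it stops at -20
- tin: small yellow and green tin, 48 mm across, 50 mm high, 0.11 to 0.22 kg, standing on the lid at the start. Origin: centre of the underside, z up
- tray: fixed white tray, 150 mm square outside, 22 mm high, walls and floor 5 mm. Origin: centre of the underside, z up
- sauce_bottle: bystander: amber sauce bottle with red cap, 62 mm across, 210 mm tall. Origin: underside centre
- vinegar_bottle: bystander: black bottle with green cap, 66 mm across, 200 mm tall. Origin: underside centre
- red_can: bystander: can with red label, 74 mm across, 85 mm tall. Origin: underside centre
- blue_can: bystander: can with blue label, 66 mm across, 75 mm tall. Origin: underside centre
- carton: bystander: green carton, 70 x 90 x 110 mm. Origin: underside centre
- paste_tub: bystander: terracotta-coloured round tub with black lid, 84 mm across, 100 mm tall. Origin: underside centre
- card_stand: bystander: clear price-card stand with a pink card, 50 x 70 x 66 mm. Origin: underside centre
- spoon: bystander: steel spoon lying flat
Things that resemble listed ones, but are neither listed nor needed, are in the scene too. What is meant by the tin is not black or purple, and is the larger of those in its own colour.

How it is judged:
By the outcome, as a careful person would: the job done as asked, in the order asked, and still so for the second after the job is handed in, while the arm keeps its last pose, push and grip.
It also fails if it takes over 53 s, if anything falls off the work surface, if the arm or the gripper's body presses on something with over 40 N, if the wrist force passes 120 N, or if a joint passes its speed limit or range.

## Working session

There is one attempt and no reset: what is moved stays moved. The work goes in short steps, Python scripts to look and compute and a shell command to move; the robot and the scene stay as the last step left them, time stands still between calls to the robot, and variables do not carry over. Pictures are saved under pics/ and viewed, about 8 in all and at most 12, crops included, and the job is handed in when it is done.

```bash
ls; mkdir -p pics
cat > h.py <<'E'
import numpy as np,cv2
from bench import r,optics,hand_in
from scipy.spatial.transform import Rotation as R
def cam(n):
    p=optics.camera_params(n);return np.array(p["camera_matrix"]),np.array(p["eye"],float),p["orientation"]
def rot(o):
    o=np.array(o,float)
    return o if o.shape==(3,3) else R.from_euler('xyz',o,degrees=True).as_matrix()
def cloud(n,d):
    K,e,o=cam(n);v,u=np.mgrid[:480,:640]
    c=np.stack([(u-K[0,2])/K[0,0]*d,(v-K[1,2])/K[1,1]*d,d],-1)
    return c@rot(o).T+e
def proj(n,p):
    K,e,o=cam(n);c=(np.atleast_2d(p)-e)@rot(o);q=c@K.T;return q[:,:2]/q[:,2:]
E
python3 - <<'E'
from h import *
for n in("scene","top"):
    im,d=optics.snapshot(n);cv2.imwrite(f"pics/{n}0.png",im);np.save(f"{n}0.npy",d);print(n,optics.camera_params(n))
    for q in("tin","lid","jar","holder","tray","lid_mark"):
        for x in optics.search_frame(n,q)[:4]:print(q,np.round(x["at"]),round(x["score"],2),np.round(proj(n,x["at"])[0]))
print(r.sense())
E
```

```text
pics
scene {'camera_matrix': array([[515.76075055,   0.        , 320.18855132],
       [  0.        , 515.76075055, 237.69866353],
       [  0.        ,   0.        ,   1.        ]]), 'eye': array([1282.75555289, -733.20822069,  877.01025146]), 'orientation': array([-125.98112242,   -0.43361841,   44.51445793])}
tin [ 612. -320.   37.] 0.75 [230. 344.]
tin [ 371. -236.   36.] 0.69 [198. 275.]
tin [ 496. -240.  163.] 0.65 [221. 258.]
tin [ 616. -233.   45.] 0.64 [261. 322.]
lid [ 505. -250.  114.] 0.52 [222. 279.]
jar [ 515. -246.   80.] 0.64 [228. 292.]
jar [ 528. -259.   15.] 0.38 [230. 317.]
holder [ 530. -261.   21.] 0.77 [229. 317.]
holder [770.  38.  69.] 0.36 [392. 289.]
tray [554. 182.   4.] 0.66 [361. 246.]
lid_mark [ 506. -249.  118.] 0.82 [223. 278.]
top {'camera_matrix': array([[467.43881867,   0.        , 326.77288462],
       [  0.        , 467.43881867, 243.45499643],
       [  0.        ,   0.        ,   1.        ]]), 'eye': array([ 453.04178416,   12.03065294, 1213.49909784]), 'orientation': array([-173.68130035,   -0.53005304,  -90.99779059])}
tin [ 483. -230.  178.
[... 411 characters left out ...]
-396.    7.] 0.34 [481. 305.]
{'time': 0.7, 'joint_pos': array([ 6.12836660e+01,  7.47119642e+00,  8.52669834e+01, -2.64501175e-03,
        8.72595063e+01, -4.89312624e+00]), 'qd': array([-0.00346011, -0.02052006, -0.00174089, -0.03066445,  0.02490851,
       -0.04584735]), 'joint_efforts': array([ 2.74937251e-03, -5.69130027e+01, -5.00770390e+01,  5.94178027e-05,
        5.16989021e-04,  6.19507773e-06]), 'tool_pos': array([242.35729141, 548.89806199, 192.99974347]), 'tcp_rot': array([ 1.79997170e+02, -2.08008876e-03,  6.61769187e+01]), 'ft_force': array([-0.12386774,  0.12937389, -0.37155818]), 'wrist_torque': array([-0.0038183 , -0.03566436, -0.02211085]), 'finger_gap': 85.39196101104152}
```

View pics/scene0.png

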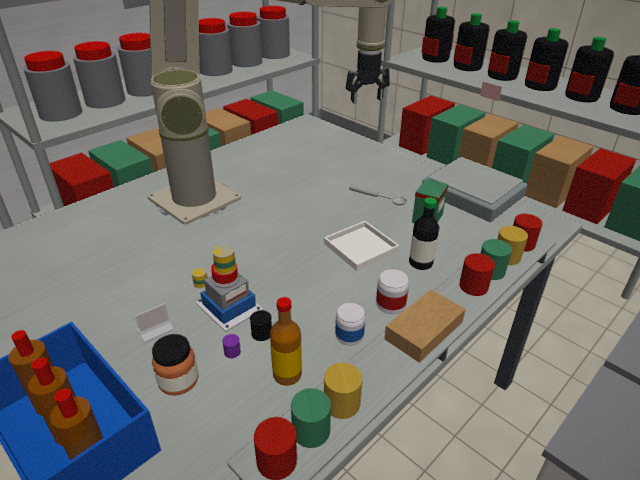

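View pics/top0.png

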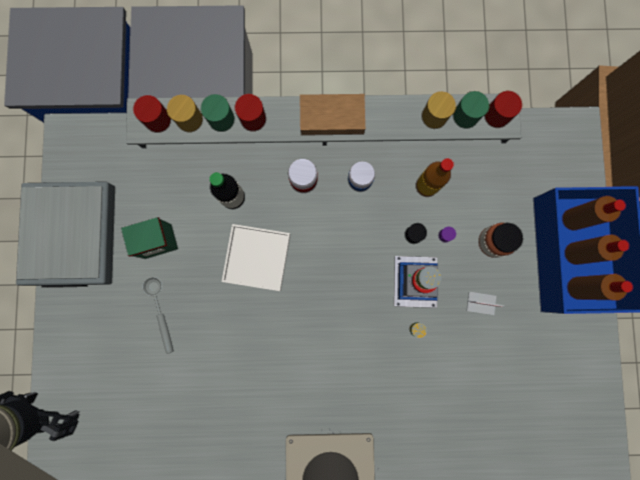

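The scene picture shows the yellow and green tin on the lid (223,262) and the jar in its blue holder (228,300). The tray is at (361,245). The top picture has the tin at (430,280) and the tray at (256,258).

Things that could be taken for the tin in the scene picture:
- the yellow and green tin on the lid, (223,262)
- the smaller yellow and green tin on the table, (200,278)
- the black tin, (261,325)
- the purple tin, (231,346)

By the description it is the one on the lid. I'll check that in a close crop and measure.

Run:
```python
from h import *
a=cv2.imread("pics/scene0.png")[230:350,160:290];b=cv2.imread("pics/top0.png")[220:345,365:475]
a=cv2.resize(a,(433,400),interpolation=cv2.INTER_CUBIC);b=cv2.resize(b,(352,400),interpolation=cv2.INTER_CUBIC)
cv2.imwrite("pics/crop1.png",np.hstack([a,b]))
for n in("top","scene"):
    d=np.load(n+"0.npy");P=cloud(n,d).reshape(-1,3);P=P[d.ravel()>0]
    def sel(z0,z1,c,rad):
        return P[(P[:,2]>z0)&(P[:,2]<z1)&(np.hypot(P[:,0]-c[0],P[:,1]-c[1])<rad)]
    c=(483,-228)
    def rep(nm,q):
        if len(q)<8:print(n,nm,len(q));return
        (cx,cy),rad=cv2.minEnclosingCircle(q[:,:2].astype(np.float32));rc=cv2.minAreaRect(q[:,:2].astype(np.float32))
        print(n,nm,len(q),"z",np.round(np.median(q[:,2]),1),"mean",np.round(q.mean(0)[:2],1),"circ",np.round([cx,cy,rad],1),"rect",np.round(np.r_[rc[0],rc[1],rc[2]],1))
    rep("tintop",sel(168,186,c,60));rep("lidtop",sel(121,131,c,60));rep("lid",sel(104,131,c,60))
    rep("shoulder",sel(83,93,c,75));rep("pocket rim",sel(40,50,c,85));rep("foot",sel(5,12,c,110))
    rep("trayrim",sel(17,28,(554,184),120));rep("tray",sel(3,28,(554,184),120));
    for c2 in((365,-229),(560,-222)):pass
    rep("small tin",sel(15,60,(366,-228),40))
```

```text
top tintop 383 z 175.6 mean [ 488.4 -226.7] circ [ 488.8 -226.6   24.5] rect [ 4.880e+02 -2.265e+02  4.670e+01  4.770e+01  1.000e-01]
top lidtop 126 z 126.0 mean [ 474.6 -215.8] circ [ 484.7 -226.6   29.9] rect [ 480.2 -218.9   57.7   40.    26.3]
top lid 165 z 125.1 mean [ 475.9 -213.3] circ [ 484.7 -226.5   30. ] rect [ 480.5 -218.7   58.3   40.    26.3]
top shoulder 394 z 87.6 mean [ 480.5 -216.6] circ [ 484.6 -227.5   50.4] rect [ 484.3 -227.5   76.2   74.9   88.8]
top pocket rim 348 z 44.6 mean [ 481.2 -211. ] circ [ 483.8 -227.2   65.1] rect [ 484.5 -227.    94.3   94.2   86.4]
top foot 624 z 8.0 mean [ 482.5 -218. ] circ [ 483.  -226.3  107.1] rect [ 478.9 -233.2  179.4  209.6   49.1]
top trayrim 488 z 21.9 mean [554.8 184.4] circ [553.1 181.7 105.3] rect [553.2 182.  150.5 149.9  80. ]
top tray 3348 z 5.9 mean [554.  183.9] circ [553.6 184.1 119.8] rect [554.3 184.5 234.1 236.   79.9]
top small tin 212 z 38.5 mean [ 363.2 -224.2] circ [ 362.7 -226.1   19.4] rect [ 362.5 -225.4   37.4   36.7   13.3]
scene tintop 290 z 175.6 mean [ 491.6 -229.8] circ [ 489.4 -228.1   26.3] rect
[... 241 characters left out ...]
5.9   59.8   44.2   51.6]
scene shoulder 394 z 88.3 mean [ 500.6 -239.6] circ [ 485.7 -230.1   50.6] rect [ 487.4 -229.9   76.8   77.4   86.4]
scene pocket rim 374 z 44.8 mean [ 507.9 -246.3] circ [ 487.4 -229.7   65. ] rect [ 485.3 -230.1   95.1   98.8   87.8]
scene foot 467 z 8.5 mean [ 512.2 -250.6] circ [ 471.7 -237.    97.4] rect [ 479.2 -261.7  186.1  130.    18.4]
scene trayrim 439 z 21.2 mean [557.5 174.8] circ [554.7 179.8 105.2] rect [553.7 180.3 155.2 156.8  80.4]
scene tray 2096 z 7.1 mean [555.3 181. ] circ [554.1 184.2 119.7] rect [558.6 178.8 230.8 222.8  38. ]
scene small tin 213 z 37.3 mean [ 368.5 -230.3] circ [ 362.9 -229.7   22.4] rect [ 363.6 -227.6   38.4   39.2   24.8]
```

View pics/crop1.png

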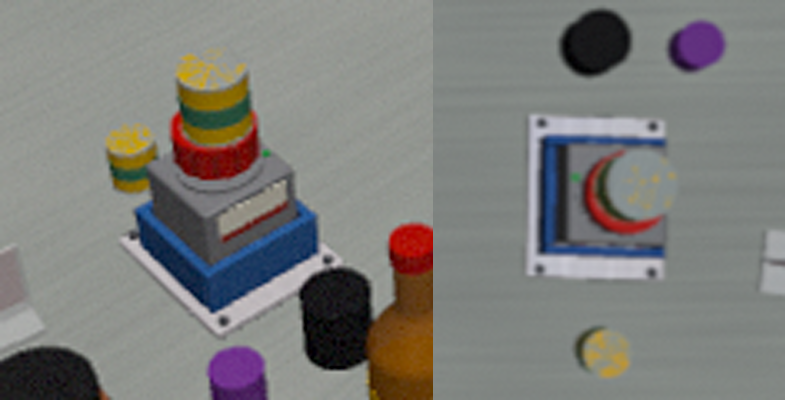

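The crop confirms it: the wider tin on the red lid is at about (489,-227), top z 176. The tin on the table is the narrower one at (363,-227). The green dot is on the jar's left, at +y, in the top view. I'll start moving: turn the tool to yaw 0 and rise.

```bash
python3 -m pendant '[[1,0,0,-9,8.27],[1,0,0,-9,8.27],[1,0,0,-9,8.27],[1,0,0,-9,8.27],[1,0,0,-9,8.27],[1,0,0,-9,8.27],[1,0,0,-9,8.27],[1,0,0,-9,8.29],[1,0,0,0,0]]' 40
python3 - <<'E'
from h import *
# green dot -> jar yaw
im=cv2.imread("pics/top0.png");hsv=cv2.cvtColor(im,cv2.COLOR_BGR2HSV)
m=cv2.inRange(hsv,(45,110,60),(80,255,255));P=cloud("top",np.load("top0.npy"))
k=(m>0)&(abs(P[...,2]-88)<6)&(np.hypot(P[...,0]-485,P[...,1]+227.5)<60)
g=P[k].mean(0);print(k.sum(),g);a=np.degrees(np.arctan2(g[1]+228,g[0]-485.5));print("dot",a,"jar yaw",a-70)
print(r.sense()["tcp_rot"])
E
```

```text
time: 1.6
tool_pos: [242.7, 549.6, 266.7]
tcp_rot: [-179.9, -0.1, -0.1]
ft_force: [-0.1, 0.0, 0.3]
finger_gap: 85.2
2 [ 497.79179622 -198.5229704    87.63757816]
dot 67.36407079205956 jar yaw -2.6359292079404355
[-1.79865996e+02 -7.44341768e-02 -1.41422899e-01]
```

```bash
python3 -m pendant '[[1,14.5,45.7,0,0],[1,14.5,45.7,0,0],[1,14.5,45.7,0,0],[1,14.5,45.7,0,0],[1,14.5,45.7,0,0],[1,14.5,45.7,0,0],[1,14.5,45.7,0,0],[1,14.5,45.7,0,0],[1,14.5,45.7,0,0]]'; python3 -m pendant '[[1,14.5,45.7,0,0],[1,14.5,45.7,0,0],[1,14.5,45.7,0,0],[1,14.5,45.7,0,0],[1,14.5,45.7,0,0],[1,14.5,45.7,0,0],[1,14.5,45.7,0,0],[1,14.5,45.7,0,0],[1,0,0,0,0],[1,0,0,0,0]]'
```

```text
time: 2.5
tool_pos: [372.8, 135.8, 264.7]
tcp_rot: [-180.0, -0.0, 0.3]
ft_force: [2.2, 0.0, 0.3]
finger_gap: 85.4
time: 3.5
tool_pos: [488.3, -228.8, 263.6]
tcp_rot: [-179.9, 0.1, 0.1]
ft_force: [0.4, 0.9, 0.7]
finger_gap: 85.5
```

```bash
python3 -m pendant '[[1,0.5,-1.5,25,0],[1,0,0,25,0],[1,0,0,25,0],[1,0,0,25,0],[1,0,0,16,0],[1,0,0,10,0],[1,0,0,6,0],[1,0,0,0,0],[1,0,0,0,0]]'; python3 -m pendant '[[0.4,0,0,0,0],[0.3,0,0,0,0],[0.3,0,0,0,0],[0.3,0,0,0,0],[0.3,0,0,0,0],[0.3,0,0,0,0],[0.3,0,0,0,0],[0.3,0,0,0,0]]' 40
```

```text
time: 4.4
tool_pos: [489.9, -226.8, 134.1]
tcp_rot: [180.0, -0.1, 0.0]
ft_force: [-0.3, -0.2, 0.2]
finger_gap: 85.3
time: 5.2
tool_pos: [490.4, -227.9, 136.7]
tcp_rot: [179.8, -0.2, -0.0]
ft_force: [-6.5, 0.4, 19.2]
finger_gap: 25.8
```

Run:
```python
from h import *
im,d=optics.snapshot("scene");im2,_=optics.snapshot("top")
cv2.imwrite("pics/s2.png",np.hstack([cv2.resize(im[190:340,140:300],(426,400)),cv2.resize(im2[200:350,345:485],(373,400))]))
s=r.sense();print(s["ft_force"],s["tool_pos"],s["finger_gap"])
```

```text
[-7.3885431   1.79487879 19.73075828] [ 490.38751397 -227.93584985  136.68252356] 26.227318645298304
```

View pics/s2.png

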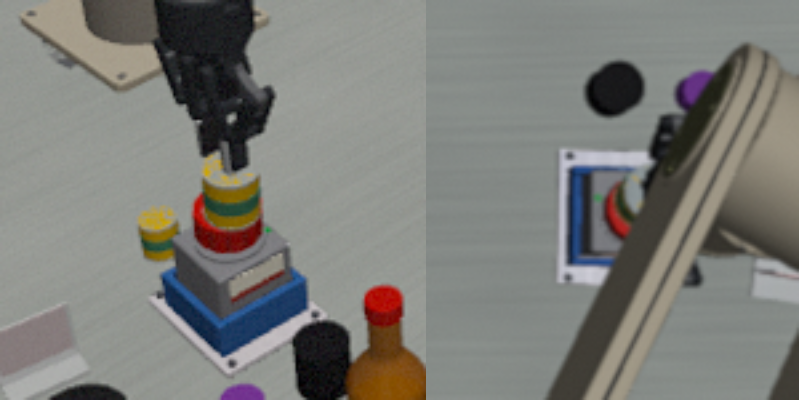

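The picture shows the fingers closed on top of the tin, tips at crop (235,165), not around it, though the state reports the TCP at 137. I'll measure the tips in depth, in this picture and in the first one.

Run:
```python
from h import *
im,d=optics.snapshot("scene");np.save("s2.npy",d);P=cloud("scene",d)
s=r.sense();t=s["tool_pos"];print(t,s["tcp_rot"],s["joint_pos"],s["finger_gap"])
def low(P,d,im,c,zmin):
    k=(d>0)&(np.hypot(P[...,0]-c[0],P[...,1]-c[1])<75)&(P[...,2]>zmin)&(im.max(2)<75)
    q=P[k];o=np.argsort(q[:,2]);print(len(q));print(np.round(q[o[:400:25]]))
low(P,d,im,t,150)
im0=cv2.imread("pics/scene0.png");d0=np.load("scene0.npy");P0=cloud("scene",d0)
low(P0,d0,im0,(242,549),120)
dt=np.load("top0.npy");low(cloud("top",dt),dt,cv2.imread("pics/top0.png"),(242,549),120)
```

```text
[ 490.39655919 -227.93716381  136.68320291] [ 1.79823797e+02 -1.86984639e-01 -1.97020544e-02] [-3.03185890e+01 -4.95156546e-02  9.90503989e+01 -5.85613583e-02
  8.07487817e+01 -3.02893111e+01] 25.608595124679354
2400
[[ 523. -235.  150.]
 [ 513. -249.  155.]
 [ 477. -226.  185.]
 [ 515. -230.  191.]
 [ 473. -238.  195.]
 [ 477. -225.  199.]
 [ 481. -232.  204.]
 [ 513. -234.  209.]
 [ 474. -231.  216.]
 [ 475. -239.  221.]
 [ 467. -238.  225.]
 [ 508. -239.  227.]
 [ 454. -239.  229.]
 [ 536. -230.  231.]
 [ 539. -219.  235.]
 [ 478. -239.  239.]]
1343
[[220. 508. 244.]
 [251. 592. 258.]
 [267. 582. 268.]
 [251. 596. 277.]
 [237. 501. 288.]
 [236. 496. 292.]
 [233. 494. 295.]
 [235. 511. 298.]
 [237. 514. 301.]
 [269. 606. 303.]
 [245. 515. 306.]
 [228. 514. 308.]
 [253. 558. 310.]
 [230. 526. 312.]
 [218. 530. 315.]
 [259. 606. 316.]]
2537
[[263. 588. 245.]
 [270. 586. 253.]
 [227. 499. 258.]
 [228. 500. 262.]
 [233. 500. 268.]
 [270. 588. 272.]
 [235. 501. 280.]
 [232. 493. 291.]
 [234. 497. 294.]
 [226. 505. 296.]
 [230. 497. 297.]
 [230. 500. 299.]
 [215. 480. 299.]
 [267. 609. 300.]
 [218. 485. 301.]
 [208. 489. 303.]]
```

The fingertips really sit about 37 mm higher than the reported TCP, both now and at the start, so the reported z is biased. The tin still stands. I'll back off, open, re-measure the tin and the tip offset, then descend with the corrected height.

```bash
python3 -m pendant '[[0.3,0,0,-10,0],[0.3,0,0,-20,0],[0.3,0,0,-30,0],[1,0,0,0,0],[1,0,0,0,0],[1,0,0,0,0],[1,0,0,0,0],[1,0,0,0,0],[1,0,0,0,0]]'
python3 - <<'E'
from h import *
im,d=optics.snapshot("scene");P=cloud("scene",d);s=r.sense();t=s["tool_pos"];print(t,s["ft_force"],s["finger_gap"])
rad=np.hypot(P[...,0]-490,P[...,1]+228)
q=P[(d>0)&(rad<45)&(abs(P[...,2]-176)<7)];print("tin",len(q),cv2.minEnclosingCircle(q[:,:2].astype(np.float32)),np.median(q[:,2]))
k=(d>0)&(rad<75)&(P[...,2]>185)&(P[...,2]<300)&(im.max(2)<75)
q=P[k]
for sgn in(1,-1):
    w=q[sgn*(q[:,0]-490)>15];o=np.argsort(w[:,2])[:200:20];print(np.round(w[o]))
cv2.imwrite("pics/s3.png",cv2.resize(im[150:350,110:330],(660,600)))
E
```

```text
time: 6.25
tool_pos: [488.9, -226.3, 192.3]
tcp_rot: [-180.0, 0.1, -0.0]
ft_force: [0.4, -0.1, 0.0]
finger_gap: 85.1
[ 489.05184227 -226.38050605  192.4643443 ] [-0.53378062  0.67094014  0.68642986] 85.46232937608576
tin 281 ((495.524169921875, -228.82337951660156), 26.961870193481445) 175.6470552989624
[[ 540. -226.  247.]
 [ 541. -231.  258.]
 [ 546. -226.  266.]
 [ 546. -231.  273.]
 [ 534. -236.  282.]
 [ 539. -239.  291.]
 [ 557. -239.  295.]
 [ 547. -218.  297.]
 [ 562. -227.  299.]]
[[ 446. -231.  245.]
 [ 448. -220.  252.]
 [ 447. -232.  257.]
 [ 450. -223.  262.]
 [ 447. -223.  268.]
 [ 447. -235.  274.]
 [ 444. -232.  279.]
 [ 445. -232.  285.]
 [ 446. -221.  290.]
 [ 429. -232.  295.]]
```

View pics/s3.png

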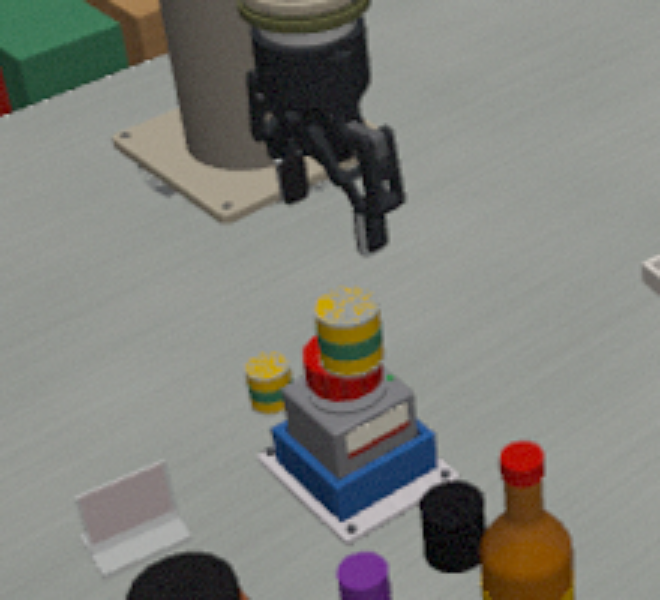

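The picture shows the tin still upright on the lid (crop 348,330) but shifted about 5–6 mm in +x, now at about (495,-228). The open tips read z 244 with the TCP reported at 192, so the true TCP is about the reported value + 38. I'll descend with that.

```bash
python3 -m pendant '[[1,5.5,1.5,20,0],[1,0,0,20,0],[1,0,0,20,0],[1,0,0,15,0],[1,0,0,12,0],[1,0,0,8,0],[1,0,0,2,0],[1,0,0,0,0],[1,0,0,0,0]]'; python3 -m pendant '[[0.5,0,0,0,0],[0.4,0,0,0,0],[0.3,0,0,0,0],[0.3,0,0,0,0],[0.3,0,0,0,0],[0.3,0,0,0,0]]' 40
```

```text
time: 7.2
tool_pos: [495.4, -228.4, 96.9]
tcp_rot: [180.0, -0.1, -0.0]
ft_force: [0.3, -0.3, 0.7]
finger_gap: 85.6
time: 7.8
tool_pos: [495.1, -228.3, 96.7]
tcp_rot: [180.0, -0.0, -0.0]
ft_force: [-1.9, 1.5, 7.1]
finger_gap: 47.5
```

```bash
python3 -m pendant '[[0.3,0,0,-3,0],[0.3,0,0,-6,0],[0.3,0,0,-12,0],[0.3,0,0,-15,0],[0.3,0,0,-15,0],[0.3,0,0,-9,0],[0.3,0,0,0,0]]'; python3 -m pendant '[[0.3,2,-14,0,0],[0.3,4,-28,0,0],[0.3,6,-42,0,0],[0.3,6,-42,0,0],[0.3,6,-42,0,0],[0.3,6,-42,0,0],[0.3,6,-42,0,0],[0.3,6,-42,0,0],[0.3,6,-42,0,0],[0.3,6,-40,0,0]]';  python3 -m pendant '[[0.3,4,-28,0,0],[0.3,1,-7,0,0],[0.3,0,0,0,0],[0.3,0,0,0,0]]'
```

```text
time: 8.5
tool_pos: [496.2, -228.8, 158.7]
tcp_rot: [179.9, -0.2, -0.0]
ft_force: [0.2, -0.4, -1.9]
finger_gap: 47.3
time: 9.5
tool_pos: [547.7, 150.6, 155.0]
tcp_rot: [-180.0, 0.1, 0.0]
ft_force: [1.2, -0.2, -2.0]
finger_gap: 47.2
time: 9.9
tool_pos: [553.2, 182.3, 155.3]
tcp_rot: [180.0, 0.1, -0.0]
ft_force: [-0.2, 0.1, -2.2]
finger_gap: 46.9
```

```bash
python3 -m pendant '[[0.3,0.5,0,30,0],[0.3,0,0,35,0],[0.3,0,0,35,0],[0.3,0,0,30,0],[0.3,0,0,20,0],[0.3,0,0,12,0],[0.3,0,0,6,0],[0.3,0,0,3,0],[0.3,0,0,0,0],[0.3,0,0,0,0]]'
python3 - <<'E'
from h import *
im,d=optics.snapshot("scene");P=cloud("scene",d);s=r.sense();print(s["tool_pos"],s["ft_force"])
cv2.imwrite("pics/s4.png",cv2.resize(im[170:290,290:430],(700,600)))
hsv=cv2.cvtColor(im,cv2.COLOR_BGR2HSV)
k=(d>0)&(cv2.inRange(hsv,(18,90,60),(80,255,255))>0)&(np.hypot(P[...,0]-553,P[...,1]-183)<40);q=P[k];print(len(q),np.percentile(q[:,2],[0,2,10,90,100]))
E
```

```text
time: 10.9
tool_pos: [555.4, 183.2, -13.7]
tcp_rot: [-180.0, -0.1, -0.0]
ft_force: [0.7, 0.6, -2.1]
finger_gap: 47.0
[555.36857941 183.1925197  -13.71498549] [ 0.27905728 -0.00732187 -1.98790342]
263 [ 13.73308778  15.76554327  22.66158616  66.53136242 219.5178182 ]
```

```bash
python3 -m pendant '[[0.3,0,0,4,0],[0.3,0,0,2,0],[0.3,0,0,1,0],[0.3,0,0,1,0],[0.3,0,0,0,0],[0.3,0,0,0,0]]'; python3 -m pendant '[[0.3,0,0,1,0],[0.3,0,0,0,0],[0.3,0,0,0,0]]'
```

```text
time: 11.55
tool_pos: [554.3, 183.0, -23.0]
tcp_rot: [180.0, 0.0, -0.0]
ft_force: [-0.5, 0.4, -1.9]
finger_gap: 46.9
time: 11.85
tool_pos: [554.5, 183.0, -23.6]
tcp_rot: [-180.0, -0.0, -0.0]
ft_force: [-0.4, -0.8, 2.1]
finger_gap: 47.2
```

```bash
python3 -m pendant '[[0.65,0,0,0,0],[0.8,0,0,0,0],[1,0,0,0,0],[1,0,0,0,0],[1,0,0,-5,0],[1,0,0,-15,0],[1,0,0,-35,0],[1,0,0,-45,0],[1,0,0,-45,0],[1,0,0,-40,0]]'
python3 - <<'E'
from h import *
im,d=optics.snapshot("top");P=cloud("top",d);im2,d2=optics.snapshot("scene");P2=cloud("scene",d2)
def seg(P,d,c,rad,z0,z1):
    q=P[(d>0)&(np.hypot(P[...,0]-c[0],P[...,1]-c[1])<rad)&(P[...,2]>z0)&(P[...,2]<z1)]
    print(len(q),"z",np.median(q[:,2]),"circ",cv2.minEnclosingCircle(q[:,:2].astype(np.float32)),cv2.minAreaRect(q[:,:2].astype(np.float32)))
for A in((P,d),(P2,d2)):
    seg(*A,(554,183),50,48,62);seg(*A,(485,-228),45,121,131);seg(*A,(485,-228),70,84,92)
hsv=cv2.cvtColor(im,cv2.COLOR_BGR2HSV)
rad=np.hypot(P[...,0]-485.5,P[...,1]+228)
k=(abs(P[...,2]-126)<5)&(rad<27)&(hsv[...,1]<110)&(hsv[...,2]>110);q=P[k][:,:2]
print("mark",len(q),np.round(q),r.sense()["tool_pos"])
K,e,o=cam("top");u,v=proj("top",[485.5,-228,126])[0]
a=cv2.resize(im[int(v)-25:int(v)+25,int(u)-25:int(u)+25],(400,400),interpolation=cv2.INTER_CUBIC)
u,v=proj("scene",[554,183,30])[0].astype(int)
b=cv2.resize(im2[v-50:v+50,u-50:u+50],(400,400),interpolation=cv2.INTER_CUBIC)
cv2.imwrite("pics/s5.png",np.hstack([a,b]))
for n in("top","scene"):
  for x in optics.search_frame(n,"lid_mark")[:2]:print(n,np.round(x["at"],1),x["score"])
E
```

```text
time: 12.85
tool_pos: [554.8, 183.1, 165.2]
tcp_rot: [-180.0, -0.2, -0.0]
ft_force: [1.5, 0.7, -0.2]
finger_gap: 85.6
78 z 55.02377971191015 circ ((557.53369140625, 172.6514892578125), 20.690567016601562) ((558.448486328125, 167.75686645507812), (41.303951263427734, 13.97324275970459), 10.587160110473633)
505 z 125.7500963358018 circ ((484.7076416015625, -228.0950469970703), 30.613967895507812) ((484.4850158691406, -227.9485626220703), (57.572364807128906, 58.69247055053711), 24.705862045288086)
387 z 87.72110274369197 circ ((484.6341552734375, -227.524658203125), 50.611656188964844) ((484.232666015625, -227.37550354003906), (75.44929504394531, 75.52408599853516), 87.9111099243164)
172 z 54.82610926854397 circ ((556.3172607421875, 180.5457000732422), 26.265460968017578) ((557.8377685546875, 181.59388732910156), (44.48135757446289, 51.39768981933594), 41.1971549987793)
374 z 126.03220475921421 circ ((484.289794921875, -230.22598266601562), 33.074005126953125) ((485.2066955566406, -229.17291259765625), (58.85450744628906, 63.1607666015625), 56.91454315185547)
355 z 88.29576679957927 circ ((486.36517333984375, -230.4353790283203), 50.71788787841797) ((485.6404113769531, -229.29183959960938), (76.39217376708984, 80.6424331665039), 86.35124206542969)
mark 35 [[ 512. -230.]
 [ 512. -233.]
 [ 510. -228.]
 [ 510. -230.]
 [ 510. -233.]
 [ 507. -227.]
 [ 507. -231.]
 [ 507. -232.]
 [ 505. -227.]
 [ 505. -230.]
 [ 505. -233.]
 [ 503. -228.]
 [ 503. -230.]
 [ 502. -232.]
 [ 500. -228.]
 [ 500. -230.]
 [ 500. -233.]
 [ 498. -228.]
 [ 498. -230.]
 [ 498. -232.]
 [ 496. -228.]
 [ 496. -230.]
 [ 496. -233.]
 [ 493. -227.]
 [ 493. -230.]
 [ 493. -232.]
 [ 491. -228.]
 [ 491. -229.]
 [ 491. -232.]
 [ 489. -227.]
 [ 489. -230.]
 [ 489. -231.]
 [ 486. -227.]
 [ 486. -229.]
 [ 486. -232.]] [558.93283429 184.06509569 170.8343718 ]
top [ 482.6 -226.9  129.3] 0.66
scene [727.  222.6 101.3] 0.7
scene [ 493.3 -237.6  128.8] 0.56
```

View pics/s5.png

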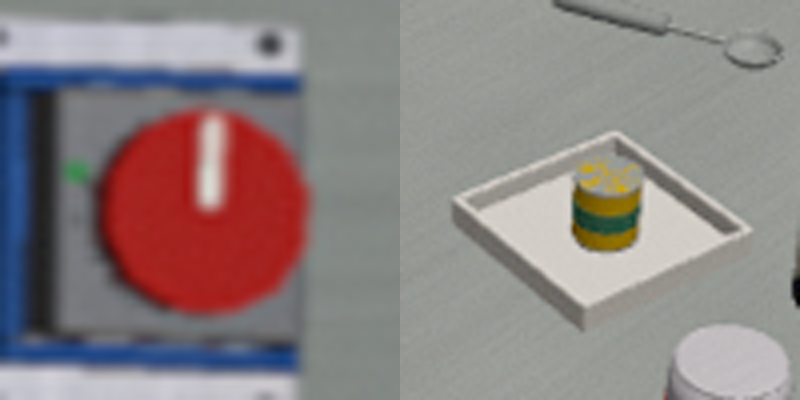

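The crop shows the tin upright in the tray (600,205). The lid's mark points along +x (210,160), yaw about -2.3°, and the green dot is at (77,172). Next I'll return over the lid.

```bash
python3 -m pendant '[[1,0,0,0,0],[1,0,0,0,0]]'; python3 -m pendant '[[1,-3,20,0,0.5],[1,-7,40,0,0.5],[1,-8,45,0,0.5],[1,-8,45,0,0.5],[1,-8,45,0,0.5],[1,-8,45,0,0],[1,-8,45,0,0],[1,-8,45,0,0],[1,-8,45,0,0],[1,-3,22,0,0]]';python3 -m pendant '[[1,-1,14,0,0],[1,0,0,0,0],[1,0,0,0,0]]'
```

```text
time: 13.25
tool_pos: [553.2, 182.7, 159.3]
tcp_rot: [180.0, 0.2, -0.0]
ft_force: [0.4, -0.3, 0.6]
finger_gap: 85.1
time: 14.25
tool_pos: [470.6, -214.4, 159.6]
tcp_rot: [-180.0, 0.1, -2.6]
ft_force: [0.0, 0.3, 0.7]
finger_gap: 85.3
time: 14.55
tool_pos: [471.0, -224.5, 160.3]
tcp_rot: [-179.9, 0.1, -2.5]
ft_force: [0.4, -0.4, 0.1]
finger_gap: 85.4
```

```bash
python3 -m pendant '[[1,10,2,15,0],[1,4.2,1.2,20,0],[1,0,0,20,0],[1,0,0,15,0],[1,0,0,12,0],[1,0,0,10,0],[1,0,0,8,0],[1,0,0,5,0],[1,0,0,0,0],[1,0,0,0,0]]'; python3 -m pendant '[[1,0,0,0,0]]'
```

```text
time: 15.55
tool_pos: [485.3, -229.6, 56.5]
tcp_rot: [180.0, -0.0, -2.5]
ft_force: [0.4, 0.9, 0.6]
finger_gap: 85.3
time: 15.65
tool_pos: [485.5, -229.7, 56.7]
tcp_rot: [180.0, -0.1, -2.5]
ft_force: [-0.1, 0.6, 0.8]
finger_gap: 85.2
```

```bash
python3 -m pendant '[[0.6,0,-1.2,1.5,0],[0.6,0,0,0,0],[0.6,0,0,0,0],[0.5,0,0,0,0],[0.45,0,0,0,0],[0.45,0,0,0,0],[0.45,0,0,0,0]]' 60
```

```text
time: 16.35
tool_pos: [484.9, -228.1, 54.9]
tcp_rot: [-180.0, 0.0, -2.5]
ft_force: [-3.8, 1.4, 6.1]
finger_gap: 58.0
```

Gap 58.0 means the pads are on flats. I'll turn anticlockwise, watching the moment.

```bash
python3 -m pendant '[[0.45,0,0,0,-2],[0.45,0,0,0,-4],[0.45,0,0,0,-5],[0.45,0,0,0,-5],[0.45,0,0,0,-5],[0.45,0,0,0,-5],[0.45,0,0,0,-5],[0.45,0,0,0,0]]' 70; python3 -c "
from h import *;s=r.sense();print(s['wrist_torque'],s['joint_pos'])"
```

```text
time: 17.15
tool_pos: [484.2, -228.7, 55.1]
tcp_rot: [-180.0, 0.1, 28.6]
ft_force: [-8.9, -0.7, 8.9]
finger_gap: 56.9
[-0.02584023  1.25410316 -0.48681889] [-3.07109462e+01  3.97474444e+00  1.03855978e+02 -7.44215831e-02
  7.22289416e+01 -5.93119650e+01]
```

```bash
python3 -m pendant '[[0.45,0,0,0,-5],[0.45,0,0,0,-5],[0.45,0,0,0,-5],[0.45,0,0,0,-5],[0.45,0,0,0,-5],[0.45,0,0,0,-5],[0.45,0,0,0,-5],[0.45,0,0,0,-5],[0.45,0,0,0,-4],[0.45,0,0,0,0]]' 70
python3 - <<'E'
from h import *
s=r.sense();print(s['wrist_torque'],s['ft_force'])
im,d=optics.snapshot("top");im2,_=optics.snapshot("scene")
u,v=proj("top",[485.5,-228,126])[0].astype(int);u2,v2=proj("scene",[485.5,-228,120])[0].astype(int)
cv2.imwrite("pics/s6.png",np.hstack([cv2.resize(im[v-30:v+30,u-30:u+30],(400,400),interpolation=cv2.INTER_CUBIC),cv2.resize(im2[v2-40:v2+40,u2-40:u2+40],(400,400),interpolation=cv2.INTER_CUBIC)]))
E
```

```text
time: 18.15
tool_pos: [484.2, -229.4, 55.3]
tcp_rot: [-179.9, 0.1, 72.6]
ft_force: [-9.5, -2.3, 9.3]
finger_gap: 57.2
[-0.41296082  1.35195178 -0.46875718] [-9.4803597  -2.25403611  9.25611454]
```

View pics/s6.png

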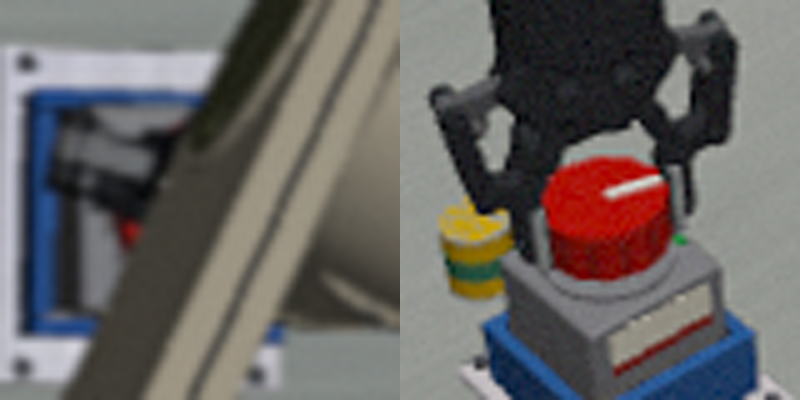

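In the scene crop the mark points towards the green dot: mark end (660,181), dot (680,240). I'll compute both angles.

Run:
```python
from h import *
K,e,o=cam("scene");u2,v2=proj("scene",[485.5,-228,120])[0].astype(int)
def pt(cx,cy,z):
    u=(cx-400)/5+u2-40;v=cy/5+v2-40
    w=rot(o)@np.array([(u-K[0,2])/K[0,0],(v-K[1,2])/K[1,1],1]);return e+w*(z-e[2])/w[2]
a,b,g=pt(660,181,126),pt(607,194,126),pt(680,240,88)
print(a,b,g);print("mark",np.degrees(np.arctan2(*(a-b)[[1,0]])));c=np.array([485.5,-229.5])
for p in(a,g):print(np.degrees(np.arctan2(p[1]-c[1],p[0]-c[0])))
```

```text
[ 497.37537141 -203.71183306  126.        ] [ 487.75587136 -226.77230142  126.        ] [ 499.41515991 -197.66888571   88.        ]
mark 67.35691164923753
65.27407524559695
66.38717167990657
```

The mark is at about 66–67°, and so is the dot, so the lid has turned about 70° relative to the jar. I'll lift gently first and watch the force.

```bash
python3 -m pendant '[[0.45,0,-0.5,-1,0],[0.45,0,0,-1,0],[0.45,0,0,-1.5,0],[0.45,0,0,-1.5,0],[0.45,0,0,-1,0],[0.45,0,0,0,0],[0.45,0,0,0,0]]'
python3 - <<'E'
from h import *
im2,d=optics.snapshot("scene");P=cloud("scene",d)
q=P[(d>0)&(np.hypot(P[...,0]-485,P[...,1]+228)<62)&(abs(P[...,2]-88)<9)&(P[...,0]>470)&(P[...,1]<-215)]
h,ed=np.histogram(q[:,2],bins=np.arange(79,98));print(h)
q=P[(d>0)&(np.hypot(P[...,0]-485,P[...,1]+228)<25)&(P[...,2]>115)&(P[...,2]<145)];print(np.median(q[:,2]))
E
```

```text
time: 18.95
tool_pos: [485.1, -228.2, 61.0]
tcp_rot: [179.9, 0.0, 72.5]
ft_force: [-1.5, -2.9, 0.6]
finger_gap: 57.0
[10 13 12 10 11 22 16 24 43 29 32 37 45 24 22  4  0  0]
131.89464886583323
```

```bash
python3 -m pendant '[[0.45,0,0,-2,0],[0.45,0,0,-3,0],[0.45,0,0,-3,0],[0.45,0,0,-2,0],[0.45,0,0,0,0],[0.45,0,0,0,0]]'
python3 - <<'E'
from h import *
im2,d=optics.snapshot("scene");P=cloud("scene",d);D0=np.load("s2.npy");P0=cloud("scene",D0)
k=(D0>0)&(np.hypot(P0[...,0]-485,P0[...,1]+228)<54)&(np.hypot(P0[...,0]-485,P0[...,1]+228)>38)&(abs(P0[...,2]-88)<2.5)&(P0[...,0]>485)
print(k.sum(),"shoulder z before",np.median(P0[...,2][k]),"now at same px",np.percentile(P[...,2][k],[25,50,75]))
print(r.sense()["ft_force"])
E
```

```text
time: 19.6
tool_pos: [484.8, -227.8, 70.6]
tcp_rot: [180.0, -0.0, 72.5]
ft_force: [-0.3, 0.3, -0.6]
finger_gap: 57.0
103 shoulder z before 88.01818761221955 now at same px [85.03486344 86.58874202 88.09490455]
[-1.01624837 -0.15144867  0.00221081]
```

The jar's shoulder has stayed at z about 87–88, and the tool carries only the lid's weight. I'll raise the lid the rest of the way.

```bash
python3 -m pendant '[[0.45,0,0,-3,0],[0.45,0,0,-5,0],[0.45,0,0,-6,0],[0.45,0,0,-6,0],[0.45,0,0,-5,0],[0.45,0,0,-4,0],[0.45,0,0,-2,0],[0.45,0,0,0,0],[0.45,0,0,0,0]]'
python3 - <<'E'
from h import *
im,d=optics.snapshot("scene");P=cloud("scene",d);hsv=cv2.cvtColor(im,cv2.COLOR_BGR2HSV)
red=((cv2.inRange(hsv,(0,150,60),(8,255,255))|cv2.inRange(hsv,(172,150,60),(180,255,255)))>0)&(d>0)&(np.hypot(P[...,0]-485,P[...,1]+228)<50)&(P[...,2]>110)
q=P[red];zt=np.percentile(q[:,2],85);print("lid z",np.percentile(q[:,2],[1,50,85]))
t=q[q[:,2]>zt-4];A=np.c_[t[:,:2]-t[:,:2].mean(0),np.ones(len(t))];t2=q[abs(q[:,2]-np.median(t[:,2]))<2.5]
c=np.linalg.lstsq(np.c_[t2[:,:2]-t2[:,:2].mean(0),np.ones(len(t2))],t2[:,2],rcond=None)[0];print("top plane",c,"circ",cv2.minEnclosingCircle(t2[:,:2].astype(np.float32)))
w=P[(d>0)&(np.hypot(P[...,0]-485,P[...,1]+228)<58)&(abs(P[...,2]-88)<3)];print("shoulder",np.median(w[:,2]),cv2.minAreaRect(w[:,:2].astype(np.float32)))
w=P[(d>0)&(np.hypot(P[...,0]-485,P[...,1]+228)<25)&(P[...,2]>104)&(P[...,2]<140)&~red&(im.min(2)>120)];print("stopper",len(w),w.mean(0) if len(w) else"", w[:,2].max() if len(w) else "")
for n in("jar_mouth","lid"):
    for x in optics.search_frame("scene",n)[:2]:print(n,np.round(x["at"],1),x["score"])
u,v=proj("scene",[485,-228,120])[0].astype(int)
b=cv2.resize(im[v-60:v+60,u-60:u+60],(600,600),interpolation=cv2.INTER_CUBIC);cv2.imwrite("pics/s7.png",b);print(r.sense()["ft_force"])
E
```

```text
time: 20.55
tool_pos: [484.5, -227.9, 101.3]
tcp_rot: [-180.0, -0.0, 72.5]
ft_force: [0.1, 0.3, -1.6]
finger_gap: 57.0
lid z [147.41984226 171.08987325 173.43138805]
top plane [2.76675443e-03 3.07864329e-03 1.72294073e+02] circ ((488.15716552734375, -227.001708984375), 31.40729522705078)
shoulder 88.4277721333334 ((486.74249267578125, -229.60325622558594), (76.01715850830078, 79.73204803466797), 88.03890228271484)
stopper 111 [ 488.60823924 -232.46645861  116.59541295] 123.7132717075092
jar_mouth [ 505.7 -241.4   85.7] 0.75
lid [ 498.3 -233.3  169.2] 0.88
lid [604.6 407.9  94.2] 0.46
[-0.45181048  0.17218947  0.0270003 ]
```

View pics/s7.png

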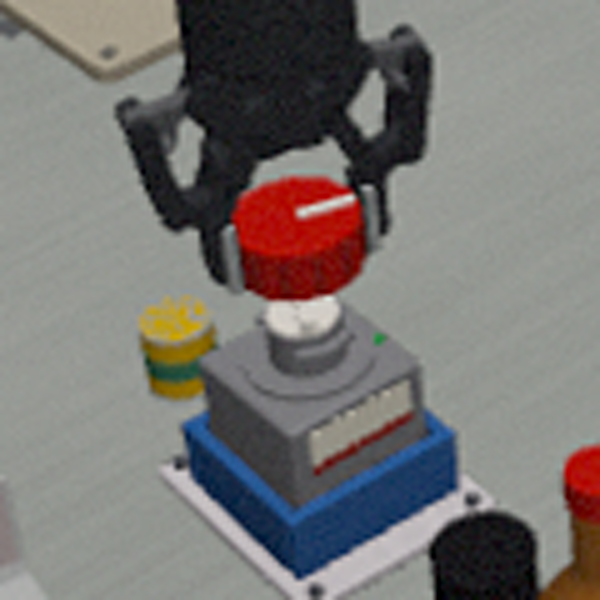

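The lid is held level, its lower edge at z about 146, which is 24 mm above the mouth at 122. It is centred within about 2 mm. In the picture the open jar and white stopper (303,318) sit below the lid (300,240), and the jar is seated in its holder.

```bash
python3 -c "
from h import *;s=r.sense();print(s['time'],s['tool_pos'],s['finger_gap'],s['ft_force']);print(hand_in())"
```

```text
20.7 [ 484.44495522 -227.87192378  101.1555014 ] 57.12174507473152 [-0.45181048  0.17218947  0.0270003 ]
the job is handed in; nothing more can be done
None
```

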